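# Make up a gift parcel to weight on a spring scale

## Robot

A 6-joint arm with a two-finger parallel gripper is mounted at the origin on the work surface. World frame = base frame: x ahead of the robot, y to its left, z up, the work surface at z = 0. Lengths are in mm, angles in rad, forces in N, time in s.
With the tool pointing down it reaches from about 350 to 875 mm from the base axis. Payload 15.5 kg.
Tool frame: the origin (TCP) lies midway between the tips of the shut fingers; the grasp point (between the pads) lies 19 mm behind it; z points along the fingers, y is the direction in which the jaws open and shut (so a half turn about z gives the same grasp; the last joint's range is limited). The gripper opens to 85 mm and grips with 20 to 120 N. Pads are 22 mm wide; open, the fingers measure 114 mm over their backs; the gripper's body (76 mm by 85 mm) begins 54 mm behind the grasp point. The pads swing forward as they close: fully open they stand 13 mm farther back than shut.
Start: joints at [-1.367, 0.494, 1.345, -0, 1.302, -0.096], TCP at [184.582, -597.123, 231.277] pointing down, gripper open.
Joint ranges: [-2.91, 2.91], [-0.82, 2.16], [0.22, 2.67], [-1.22, 4.37], [0.12, 2.79], [-3.08, 3.08]. Speed limits (rad/s): [1.89, 1.89, 2.57, 3.01, 3.01, 3.01].

## Interface

Orientations are given as a rotation vector (axis times angle).
In Python, from workcell import manip gives the robot as it stands.
- The arm moves only by the tool send_rows, never from a script. Its argument "deltas" is a list of rows, each a list of 4 numbers: the shift along the tool's x, y, z in units of 60 mm (1.0 is 60 mm), then the turn about the tool's z in units of 10 degrees (1.0 is 10 degrees). A call has 1 to 5 rows; each row shifts and turns the commanded pose from where the row before left it, along the tool's axes as they then stand; what a row does not reach is not made up. A row lasts 1/8 s, in which the tool goes at most 62.5 mm and 10.7 degrees, less where a joint would pass 70% of its speed; a pose out of reach is approached as far as the arm can. A call is refused whole if a number of a shift passes 1 or a number of a turn 1, either way. A call with a gripper value outside its range is refused whole. "fingers" is the opening in per cent of the stroke, from 0 (shut) to 100 (fully open), set as the call begins (left out, the last holds). The fingers move at their own pace and stop on an object; "grip_force" is the grip in N (left out, the last holds). Time passes only in rows, so rows that do not move let the fingers close. It gives the time, the measured TCP pose, the force and the opening at its end, in the units of the state.
- manip.state(): the state, without advancing time (a new reading comes with each control period).
- manip.read_camera(name): name is "scene" or "top" or "wrist"; returns (picture, depth): 420x560x3 uint8, red, green, blue; 420x560 float32, mm along the optical axis (not along the pixel's ray), 0 where there is no reading.
- manip.get_calibration(name): a dict with "fx", "fy", "cx", "cy" (pixels), "cam_to_world" (4x4, takes a point from camera to world coordinates); the wrist camera has in their place "hand_eye" (4x4, takes a point from camera to tool coordinates, whose origin is the TCP and whose axes are the flange's). Camera axes: x right, y down, z forward; pixel columns grow to the right and rows downward; lengths in mm; the calibration is good to about 2 mm. A picture is of the moment at which its call begins: read the wrist's pose just before it. get_calibration takes no time and is no camera call.
- manip.hand_in(): hands the job in, once; it reports no verdict.
The state is a dict: "time": time; "qpos": joint angles; "joint_velocities": joint speeds; "effort": joint torques, N m; "tcp_pos": TCP position; "ee_rot": TCP orientation; "force": force on the tool from outside, world axes, zero at the start; "wrist_torque": the same for the moment, N m; "opening": opening from 0.0 (shut) to 1.0 (fully open).
Only numpy, scipy, OpenCV 4.12 (cv2) and the standard library are available. Lean on these libraries where they do the work, as an engineer would, in place of code of your own. Each camera call takes 0.05 s, during which the arm holds its last target. There are 200 camera calls.

## Task

This gift parcel is being made up to weight on the spring scale. Take the used tester jar (red lid) off the scale's pan and stand it in the blue returns tray, and set full jars (black lids, large or small) down gently on the pan with the gold carton until the pointer rests inside the green band. Keep the carton on the pan, leave every jar standing upright and do not disturb the cosmetics lying about; never drop a jar, and do not press the pan down to its stop.

Things in the scene. Friction and masses are not known exactly. Their poses are not given: they have to be found in the camera images.
- scale: white spring scale with a rectangular steel pan, fixed to the table. Origin on the table under the pan's centre; its x points to the gauge side, away from the robot, y along the pan's long side, z up. The white upright gauge plate, 90 mm wide, stands at x = +115 mm, its face with the green band towards +x. A black pointer fixed to the pan crosses that face; the green band is 10 mm high
- pan (a joint): how far the pan has sunk from its empty height, in m: 0 = empty, positive down, hard stop at 0.085. It sinks 7.0 mm per 100 g put on it (spring 140 N/m), settles within about 1.5 s, slides straight down and does not tilt. The pointer is in the green band from 0.037 to 0.047 (0.53 to 0.67 kg on the pan), mid-band 0.042. The carton alone holds it below the band
- pan_top (a point): centre of the pan's upper surface, moving with the pan (120 mm above the table when empty, 120 mm minus the sinkage otherwise). The pan is 190 mm along the scale's x and 340 mm along its y, flat, with a rim 6 mm high and 4 mm thick all round
- carton_center (a point): closed gold gift carton with white ribbon, 100 (its x) x 80 (its y) x 60 mm high, standing on the pan near one end of the pan's length (either end, about 115 mm from the pan's centre), its sides nearly along the pan's; this point is its centre. Weight unknown, 0.2 to 0.5 kg
- tester: the used tester jar: as the large jars (58 mm diameter, 80 mm tall, amber glass) but with a red lid; stands on the pan near the end opposite the carton; its origin is its centre, half-way up. Weight unknown, about 0.1 to 0.2 kg
- big1: a full large jar of cream with a black lid: upright cylinder, 58 mm diameter, 80 mm tall, brown amber glass with a pale label band; stands on the table; its origin is its centre, half-way up (40 mm above its underside), z up. It weighs 200 g, within 3 percent
- big2: a full large jar of cream with a black lid: upright cylinder, 58 mm diameter, 80 mm tall, brown amber glass with a pale label band; stands on the table; its origin is its centre, half-way up (40 mm above its underside), z up. It weighs 200 g, within 3 percent
- small1: a full small jar of cream with a black lid: upright cylinder, 48 mm diameter, 62 mm tall, white; stands on the table; its origin is its centre, half-way up (31 mm above its underside), z up. It weighs 100 g, within 3 percent
- small2: a full small jar of cream with a black lid: upright cylinder, 48 mm diameter, 62 mm tall, white; stands on the table; its origin is its centre, half-way up (31 mm above its underside), z up. It weighs 100 g, within 3 percent
- tray: low blue returns tray fixed to the table, 120 x 120 mm outside, 15 mm high, walls 4 mm, floor 4 mm thick, empty; origin under its centre on the table, x and y along its sides
- compact: bystander: round black powder compact with a copper disc on top, 72 mm diameter, 16 mm high, lying flat among the jars; origin at its underside centre; leave it alone
- brush: bystander: make-up brush, 150 mm long, lying on the table beyond the jars; origin at its middle; leave it alone
- lotion: bystander: amber lotion bottle, 52 mm diameter, 150 mm tall; origin at its underside centre; leave it alone
- serum: bystander: small orange serum bottle, 40 mm diameter, 90 mm tall; origin at its underside centre; leave it alone
Not all that is in view belongs to the job. Leave any purple or turquoise look-alike of the big1 alone.

How it is judged:
By the outcome, as a careful person would: the job done as asked, in the order asked, and still so for the second after the job is handed in, with the robot touching nothing.
It also fails if it takes over 72 s, if anything falls off the work surface, if the arm or the gripper's body presses on something with over 40 N, if the wrist force passes 120 N, or if a joint passes its speed limit or range.

## Working session

There is one attempt and no reset: what is moved stays moved. The work goes in short steps, Python scripts to look and compute and a tool call to move; the robot and the scene stay as the last step left them, time stands still between calls to the robot, and variables do not carry over. Pictures are saved under pics/ and viewed, on a budget of 10 in all, crops included, one or two more only if the job needs it, and the job is handed in when it is done.

Besides the shell and the picture viewer there is one more tool, called after "Emit:" as name([rows], argument=value, ...), one row to a line, values as JSON. send_rows: Moves the arm, as the interface text tells. Its arguments: {"type":"object","properties":{"deltas":{"type":"array"},"fingers":{"type":"number"},"grip_force":{"type":"number"}},"required":["deltas"]}

```bash
mkdir -p pics
cat > h.py <<'E'
import numpy as np, cv2
from workcell import manip
def snap(n,f):
    s=manip.state(); im,d=manip.read_camera(n); cv2.imwrite(f'pics/{f}.png',im[:,:,::-1]); np.save(f'pics/{f}.npy',d); return s,im,d
E
python3 - <<'E'
from h import *
s,im,d=snap('top','top0'); s,im2,d2=snap('scene','sc0')
print(s)
for n in('top','scene','wrist'): print(n,manip.get_calibration(n))
E
```

```text
{'time': 0.05, 'qpos': array([-1.36651531e+00,  4.94169002e-01,  1.34612843e+00, -2.68770666e-05,
        1.30248974e+00, -9.55177247e-02]), 'joint_velocities': array([ 1.65436509e-03, -7.88508901e-05, -2.18899352e-04,  4.78199029e-05,
        1.99384258e-03, -2.04344608e-04]), 'effort': array([ 1.30502565e-03, -8.84447551e+01, -3.84986186e+01, -7.88898973e-06,
        4.98429610e-03,  5.83510950e-05]), 'tcp_pos': array([ 184.49165578, -596.77773414,  230.70998367]), 'ee_rot': array([-3.10518352e+00, -4.68994320e-01,  1.42575439e-04]), 'force': array([-0.871218  ,  0.25113095, -0.20534216]), 'wrist_torque': array([-0.01342368,  0.03757031, -0.00939939]), 'opening': 0.9995259967780026}
top {'fx': 393.39753317975146, 'fy': 393.39753317975146, 'cx': 283.82177340516256, 'cy': 208.57120645993135, 'cam_to_world': array([[ 3.57557438e-03, -9.91861740e-01,  1.27269416e-01,
         4.48477771e+02],
       [-9.99869584e-01, -5.55044376e-03, -1.51659747e-02,
        -4.32881049e+01],
       [ 1.57489518e-02, -1.27198591e-01, -9.91752232e-01,
         1.01000806e+03],
       [ 0.00000000e+00,  
[... 289 characters left out ...]
7e-01,  1.02747691e-01, -1.09596563e-01,
         1.00339773e+02],
       [-1.76664417e-02, -6.44954873e-01, -7.64016433e-01,
         1.04095678e+03],
       [ 0.00000000e+00,  0.00000000e+00,  0.00000000e+00,
         1.00000000e+00]])}
wrist {'fx': 319.5128783348749, 'fy': 319.5128783348749, 'cx': 282.0704002036978, 'cy': 210.09363772692083, 'hand_eye': array([[ 6.04869642e-04, -9.60745967e-01, -2.77428948e-01,
         7.07041208e+01],
       [ 9.99999081e-01,  2.44619238e-04,  1.33314185e-03,
         8.35089564e-01],
       [-1.21294620e-03, -2.77429499e-01,  9.60745232e-01,
        -1.43834800e+02],
       [ 0.00000000e+00,  0.00000000e+00,  0.00000000e+00,
         1.00000000e+00]])}
```

View pics/top0.png

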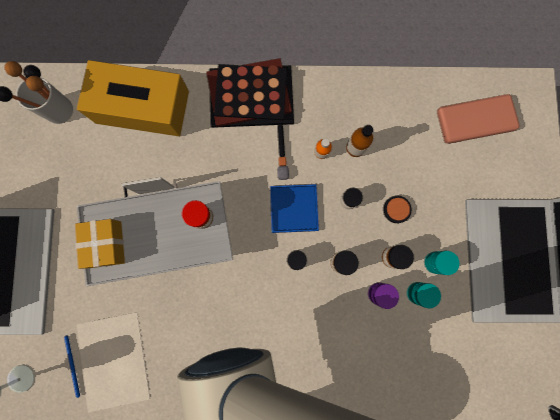

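View pics/sc0.png

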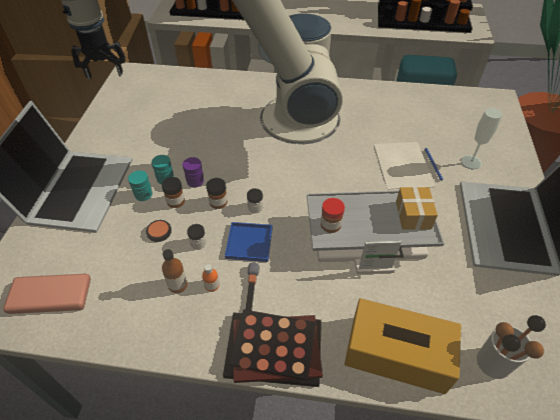

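Top view: the red-lid tester is at (196,214) and the carton at (100,244). The tray is at (295,208).

Candidates for full jars, all black-lidded:
- Large: (346,262) and (399,257), with amber bodies and a label in the scene view.
- Small: (353,197) and (297,260).

To be avoided: purple (384,295), teal (425,295) and (442,262), compact (398,208), lotion (361,140), serum (323,148).

Run:
```python
from h import *
c=manip.get_calibration('top');T=c['cam_to_world'];im=cv2.imread('pics/top0.png');d=np.load('pics/top0.npy')
v,u=np.mgrid[0:420,0:560]
P=np.stack([(u-c['cx'])/c['fx']*d,(v-c['cy'])/c['fy']*d,d],-1)@T[:3,:3].T+T[:3,3]
np.save('pics/P.npy',P)
hsv=cv2.cvtColor(im,cv2.COLOR_BGR2HSV)
def fit(name,u0,v0,r=20,hz=None):
    w=P[v0-r:v0+r,u0-r:u0+r].reshape(-1,3); z0=np.median(P[v0-3:v0+4,u0-3:u0+4,2])
    w0=P[v0,u0]; s=w[(abs(w[:,2]-z0)<6)&(np.hypot(*(w[:,:2]-w0[:2]).T)<45)]
    (cx,cy),rad=cv2.minEnclosingCircle(s[:,:2].astype(np.float32))
    print(name,'z',round(z0,1),'mean',s.mean(0).round(1),'circ',round(cx,1),round(cy,1),round(rad,1),len(s))
for n,a,b in[('tester',196,214),('big346',346,262),('big399',399,257),('sm353',353,197),('sm297',297,260),('purple',384,295),('teal425',425,295),('teal442',442,262),('compact',398,208),('lotion',367,130),('serum',324,143)]: fit(n,a,b)
# tray
m=((hsv[...,0]>100)&(hsv[...,0]<125)&(hsv[...,1]>150)&(P[...,0]>0)).astype(np.uint8);
m[:, :250]=0;m[:,340:]=0
s=P[m>0]; print('tray',cv2.minAreaRect(s[:,:2].astype(np.float32)),np.median(s[:,2]))
# pan
reg=P[180:290,70:240].reshape(-1,3); print('hist',np.histogram(reg[:,2],bins=np.arange(-10,200,5)))
```

```text
tester z 159.5 mean [546.8 137.7 159.5] circ 547.0 138.4 29.0 555
big346 z 79.9 mean [ 441.4 -203.4   79.6] circ 441.7 -204.1 29.0 471
big399 z 80.0 mean [ 455.5 -334.1   79.7] circ 455.7 -334.6 29.1 478
sm353 z 61.9 mean [ 600.2 -225.3   61.5] circ 600.8 -225.7 23.8 294
sm297 z 61.6 mean [447.3 -87.9  61.5] circ 447.2 -88.1 23.6 310
purple z 79.8 mean [ 364.2 -296.    79.6] circ 364.2 -296.4 28.7 494
teal425 z 79.7 mean [ 365.8 -394.2   79.6] circ 365.7 -395.1 29.0 496
teal442 z 79.8 mean [ 442.  -441.4   79.6] circ 441.4 -442.3 29.2 479
compact z 16.5 mean [ 577.  -347.6   16.5] circ 577.4 -348.6 35.9 603
lotion z 149.6 mean [ 741.2 -245.5  149.3] circ 742.1 -245.7 12.3 89
serum z 88.5 mean [ 729.  -155.6   88.7] circ 730.2 -156.3 10.2 54
tray ((544.1447143554688, -86.09312438964844), (187.36460876464844, 116.96939849853516), 2.5322248935699463) 3.7399695286442807
hist (array([  49, 3827, 2075,    9,   28,   22,   18,   19,   12,   20,   18,
         18,   17,   21,   17,   20,   61, 5287, 3589,  511,   67,   71,
         67,   78,   69,   71,   88,  110,   86,  988,  718,   12,   13,
        347,  205,    0,    0,    0,    0,    0,    0]), array([-10,  -5,   0,   5,  10,  15,  20,  25,  30,  35,  40,  45,  50,
        55,  60,  65,  70,  75,  80,  85,  90,  95, 100, 105, 110, 115,
       120, 125, 130, 135, 140, 145, 150, 155, 160, 165, 170, 175, 180,
       185, 190, 195]))
```

Run:
```python
from h import *
P=np.load('pics/P.npy');Q=P[170:300,60:245].reshape(-1,3)
def rect(s,n):
    r=cv2.minAreaRect(s[:,:2].astype(np.float32));print(n,[np.round(x,1) for x in r],'z',np.median(s[:,2]).round(1),len(s),np.round(cv2.boxPoints(r)).tolist())
z=Q[:,2]
rect(Q[(z>72)&(z<90)],'pan');f=Q[(z>72)&(z<83)];print('floor',np.median(f[:,2]))
s=Q[(z>136)&(z<143.5)&(Q[:,1]>220)];rect(s,'carton top')
g=P[165:200,110:190].reshape(-1,3);g=g[(g[:,2]>95)];print('gauge',len(g),g.min(0),g.max(0),g.mean(0))
hsv=cv2.cvtColor(cv2.imread('pics/top0.png'),cv2.COLOR_BGR2HSV)
m=(hsv[...,0]>100)&(hsv[...,0]<125)&(hsv[...,1]>150);m2=np.zeros_like(m);m2[180:236,265:325]=m[180:236,265:325]
rect(P[m2],'tray')
```

```text
pan [array([522.1, 250. ]), array([215.8, 341.1]), np.float64(10.3)] z 79.7 9439 [[385.0, 399.0], [446.0, 63.0], [659.0, 102.0], [598.0, 437.0]]
floor 79.45894152784706
carton top [array([481.8, 359. ]), array([100.8,  82.4]), np.float64(8.5)] z 139.7 1668 [[426.0, 392.0], [438.0, 311.0], [538.0, 326.0], [526.0, 407.0]]
gauge 263 [448.47777141 -43.28810492  95.00397771] [ 632.61047883  312.31314702 1010.00806318] [613.56904176 252.00675027 159.60349017]
tray [array([544.1, -86.1]), array([187.4, 117. ]), np.float64(2.5)] z 3.7 2112 [[448.0, -32.0], [453.0, -149.0], [640.0, -140.0], [635.0, -24.0]]
```

Run:
```python
import cv2
a=cv2.imread('pics/top0.png')[170:320,70:470];b=cv2.imread('pics/sc0.png')[140:300,120:450]
import numpy as np
a=cv2.resize(a,(800,300));b=cv2.resize(b,(800,300))
cv2.imwrite('pics/crop.png',np.vstack([a,b]))
```

```text
(no output)
```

View pics/crop.png

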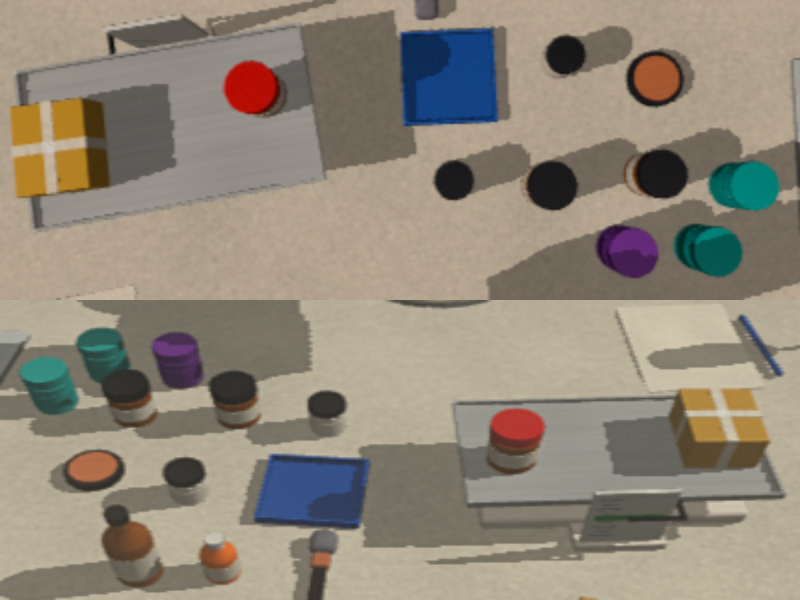

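The crop confirms the choice: the tester is red-lidded on the pan, and the four black-lidded jars are clear of the purple and teal ones. I'm moving to above the tester.

Emit:
send_rows([
  [0, 0, 0, 0.86],
  [0, 0, 0, 0.86],
  [0.35, -0.72, 0, 0],
  [0.35, -0.72, 0, 0],
  [0.35, -0.72, 0, 0],
], fingers=100, grip_force=30)

```text
time: 0.72
tcp_pos: [248.0, -466.0, 231.0]
ee_rot: [-3.141, 0.001, 0.0]
force: [1.4, -1.0, -0.4]
opening: 0.999
```

Emit:
send_rows([
  [0.35, -0.72, 0, 0],
  [0.35, -0.72, 0, 0],
  [0.35, -0.72, 0, 0],
  [0.35, -0.72, 0, 0],
  [0.35, -0.72, 0, 0],
])

```text
time: 1.35
tcp_pos: [353.1, -250.1, 231.2]
ee_rot: [-3.141, 0.001, 0.0]
force: [-0.1, 0.0, -0.1]
opening: 1.001
```

Emit:
send_rows([
  [0.35, -0.72, 0, 0],
  [0.35, -0.72, 0, 0],
  [0.35, -0.72, 0, 0],
  [0.35, -0.72, 0, 0],
  [0.35, -0.72, 0, 0],
])

```text
time: 1.98
tcp_pos: [458.2, -34.1, 231.2]
ee_rot: [3.142, -0.0, -0.0]
force: [0.5, -0.8, 0.5]
opening: 0.998
```

Emit:
send_rows([
  [0.37, -0.72, 0, 0],
  [0.37, -0.72, 0, 0],
  [0.37, -0.72, 0, 0],
  [0.37, -0.71, 0, 0],
  [0, 0, 0, 0],
])

```text
time: 2.6
tcp_pos: [547.5, 139.1, 230.8]
ee_rot: [-3.141, -0.004, -0.0]
force: [-0.4, -0.1, -0.4]
opening: 0.998
```

```bash
cat >> h.py <<'E'
from scipy.spatial.transform import Rotation as Ro
def cloud(n,f):
    s,im,d=snap(n,f); c=manip.get_calibration(n)
    if n=='wrist':
        T=np.eye(4);T[:3,:3]=Ro.from_rotvec(s['ee_rot']).as_matrix();T[:3,3]=s['tcp_pos'];T=T@c['hand_eye']
    else: T=c['cam_to_world']
    v,u=np.mgrid[0:420,0:560]
    P=np.stack([(u-c['cx'])/c['fx']*d,(v-c['cy'])/c['fy']*d,d],-1)@T[:3,:3].T+T[:3,3]
    P[d<=0]=np.nan
    return s,im,P
def near(P,x,y,z,r=45,dz=6):
    s=P.reshape(-1,3);s=s[(np.hypot(s[:,0]-x,s[:,1]-y)<r)&(abs(s[:,2]-z)<dz)]
    return s
def circ(s):
    (a,b),r=cv2.minEnclosingCircle(s[:,:2].astype(np.float32)); return round(a,1),round(b,1),round(r,1),len(s),np.median(s[:,2]).round(1)
E
python3 - <<'E'
from h import *
s,im,P=cloud('wrist','w1');print(s['tcp_pos'],s['ee_rot'],s['time'])
print(circ(near(P,547,138,159.5)))
P=np.load('pics/P.npy')
s=near(P,577,-86,10,r=100,dz=12);hsv=cv2.cvtColor(cv2.imread('pics/top0.png'),cv2.COLOR_BGR2HSV)
m=(hsv[...,0]>100)&(hsv[...,0]<125)&(hsv[...,1]>100);m[:,:265]=0;m[:,325:]=0;m[:178]=0;m[240:]=0
m=cv2.erode(m.astype(np.uint8),np.ones((3,3)))>0
q=P[m];print(np.percentile(q,[1,50,99],axis=0).round(1)); q=q[q[:,0]>500];r=cv2.minAreaRect(q[:,:2].astype(np.float32));print(r)
E
```

```text
[547.5329343  139.0727102  230.77515505] [-3.14117391e+00 -3.95414058e-03 -8.11287182e-05] 2.6
(548.3, 136.9, 28.9, 4978, np.float64(160.5))
[[ 5.215e+02 -1.407e+02 -5.000e-01]
 [ 5.789e+02 -8.490e+01  3.600e+00]
 [ 6.353e+02 -2.820e+01  1.620e+01]]
((578.382080078125, -83.95340728759766), (114.80571746826172, 114.0421142578125), 2.9048659801483154)
```

Emit:
send_rows([
  [0, 0.02, 0.6, 0],
  [0, 0, 0.6, 0],
  [0, 0, 0.55, 0],
  [0, 0, 0.4, 0],
  [0, 0, 0, 0],
])

```text
time: 3.28
tcp_pos: [545.2, 134.2, 101.0]
ee_rot: [3.141, -0.002, -0.006]
force: [1.2, -0.1, 0.2]
opening: 1.0
```

Emit:
send_rows([
  [0, 0, 0, 0],
  [0, 0, 0, 0],
  [0, 0, 0, 0],
  [0, 0, 0, 0],
], fingers=40, grip_force=30)

```text
time: 3.78
tcp_pos: [547.0, 135.4, 102.7]
ee_rot: [-3.141, 0.001, -0.001]
force: [0.9, -0.4, 0.8]
opening: 0.67
```

Emit:
send_rows([
  [0, 0, -0.06, 0],
  [0, 0, -0.06, 0],
  [0, 0, -0.08, 0],
  [0, 0, -0.1, 0],
  [0, 0, -0.15, 0],
])

```text
time: 4.4
tcp_pos: [546.5, 135.3, 129.7]
ee_rot: [3.142, -0.001, -0.001]
force: [-0.2, 0.0, -1.4]
opening: 0.673
```

Emit:
send_rows([
  [0, 0, -0.3, 0],
  [0, 0, -0.4, 0],
  [0, 0, -0.4, 0],
  [0, 0, 0, 0],
  [0, 0, 0, 0],
])

```text
time: 5.03
tcp_pos: [546.3, 135.3, 194.7]
ee_rot: [3.142, -0.001, -0.001]
force: [-0.2, 0.2, -1.8]
opening: 0.67
```

Run:
```python
from h import *
s,im,P=cloud('top','top1');print({k:np.round(s[k],2) for k in('tcp_pos','ee_rot','time','force','opening')})
f=near(P,520,200,95,r=40,dz=30);print('pan floor',np.percentile(f[:,2],[10,50,90]))
c=near(P,482,359,145,r=60,dz=20);print('carton',np.percentile(c[:,2],[10,50,90]),cv2.minAreaRect(c[:,:2].astype(np.float32)))
```

```text
{'tcp_pos': array([546.31, 135.27, 194.73]), 'ee_rot': array([ 3.14, -0.  , -0.  ]), 'time': np.float64(5.03), 'force': array([-0.16,  0.18, -1.82]), 'opening': np.float64(0.67)}
pan floor [89.36572855 91.72679945 94.0192989 ]
carton [140.59849227 151.52380345 153.79327949] ((477.0327453613281, 348.51519775390625), (88.5139389038086, 63.38144302368164), 7.487003326416016)
```

Emit:
send_rows([
  [0.06, 0.3, 0, 0],
  [0.1, 0.65, 0, 0],
  [0.11, 0.75, 0, 0],
  [0.11, 0.75, 0, 0],
  [0.1, 0.7, 0, 0],
])

```text
time: 5.7
tcp_pos: [575.2, -56.2, 194.6]
ee_rot: [3.142, -0.002, -0.001]
force: [-0.0, 0.5, -1.5]
opening: 0.67
```

Emit:
send_rows([
  [0.05, 0.37, 0, 0],
  [0.0, 0.14, 0, 0],
  [0, 0, 0.3, 0],
  [0, 0, 0.5, 0],
  [0, 0, 0.5, 0],
])

```text
time: 6.32
tcp_pos: [578.2, -83.3, 116.5]
ee_rot: [-3.141, -0.001, -0.0]
force: [-0.0, 0.2, -1.9]
opening: 0.669
```

Emit:
send_rows([
  [0, 0, 0.5, 0],
  [0, 0, 0.5, 0],
  [0, 0, 0.25, 0],
  [0, 0, 0.08, 0],
  [0, 0, 0, 0],
])

```text
time: 6.95
tcp_pos: [578.7, -84.1, 38.0]
ee_rot: [3.142, -0.0, 0.001]
force: [0.4, -0.5, -2.1]
opening: 0.67
```

Emit:
send_rows([
  [0, 0, 0.04, 0],
  [0, 0, 0.04, 0],
  [0, 0, 0.03, 0],
  [0, 0, 0, 0],
])

```text
time: 7.45
tcp_pos: [578.3, -84.3, 30.8]
ee_rot: [-3.142, 0.001, 0.0]
force: [0.5, 0.2, -0.9]
opening: 0.67
```

Emit:
send_rows([
  [0, 0, 0.02, 0],
  [0, 0, 0.02, 0],
  [0, 0, 0, 0],
])

```text
time: 7.82
tcp_pos: [578.5, -84.3, 29.6]
ee_rot: [3.141, -0.001, 0.001]
force: [-5.6, 1.4, 21.7]
opening: 0.673
```

Emit:
send_rows([
  [0, 0, -0.015, 0],
  [0, 0, 0, 0],
])

```text
time: 8.07
tcp_pos: [578.5, -84.3, 29.7]
ee_rot: [3.141, -0.001, 0.0]
force: [-3.5, 0.1, 7.0]
opening: 0.673
```

Emit:
send_rows([
  [0, 0, 0, 0],
  [0, 0, 0, 0],
  [0, 0, 0, 0],
  [0, 0, 0, 0],
], fingers=100)

```text
time: 8.57
tcp_pos: [578.4, -84.3, 29.3]
ee_rot: [-3.142, 0.001, 0.0]
force: [0.4, 0.3, -0.9]
opening: 1.0
```

Emit:
send_rows([
  [0, 0, -0.2, 0],
  [0, 0, -0.6, 0],
  [0, 0, -0.9, 0],
  [0, 0, -0.7, 0],
  [0, 0, 0, 0],
])

```text
time: 9.2
tcp_pos: [580.1, -84.7, 177.5]
ee_rot: [3.14, -0.001, 0.01]
force: [-0.3, -0.3, -0.1]
opening: 1.002
```

Run:
```python
from h import *
s,im,P=cloud('wrist','w2');print(s['tcp_pos'],s['time'])
print(circ(near(P,578,-84,84)))
s,im,P=cloud('top','top2')
f=near(P,520,200,95,r=40,dz=30);print('pan floor',np.percentile(f[:,2],[10,50,90]))
f=near(P,545,140,95,r=40,dz=30);print('pan floor',np.percentile(f[:,2],[10,50,90]))
c=near(P,482,359,151,r=80,dz=8);print('carton',np.percentile(c[:,2],[10,50,90]),cv2.minAreaRect(c[:,:2].astype(np.float32)))
```

```text
[580.14160537 -84.68384166 177.45444413] 9.2
(579.2, -85.8, 28.9, 4155, np.float64(85.2))
pan floor [89.80590043 91.81492897 93.84937671]
pan floor [89.90305219 91.80310428 93.77084238]
carton [149.59350627 151.86171413 153.84197222] ((482.0759582519531, 359.1008605957031), (101.14555358886719, 82.45567321777344), 8.083194732666016)
```

View pics/w2.png

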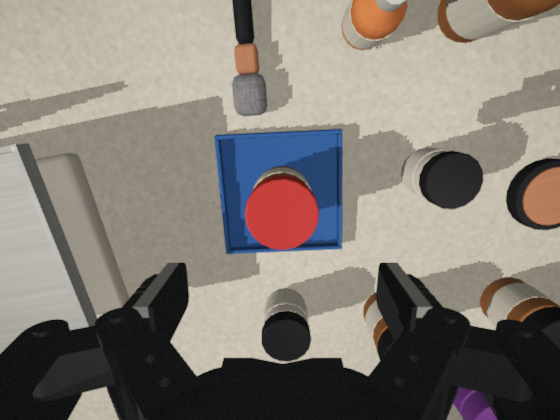

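Wrist view: the red-lid tester at (282,212) stands inside the blue tray, and the brush and serum are undisturbed. The pan now reads 28.2 mm (0.403 kg), so one 200 g jar should give about 42 mm, which is mid-band. I'm going for the large jar at (442,-204).

Emit:
send_rows([
  [-0.57, 0.5, 0, 0],
  [-0.57, 0.5, 0, 0],
  [-0.57, 0.5, 0, 0],
  [-0.57, 0.49, 0, 0],
  [0, 0, 0, 0],
])

```text
time: 9.93
tcp_pos: [438.9, -204.5, 172.4]
ee_rot: [-3.14, 0.005, 0.004]
force: [0.0, 0.7, -0.4]
opening: 1.003
```

Run:
```python
from h import *
s,im,P=cloud('wrist','w3');print(s['tcp_pos'],s['ee_rot'],s['time'])
print(circ(near(P,441.5,-204,80)))
```

```text
[ 438.91982248 -204.51763464  172.36463491] [-3.1401954   0.00520903  0.00437318] 9.925
(442.0, -205.3, 29.0, 4249, np.float64(81.2))
```

Emit:
send_rows([
  [0.05, 0, 0.6, 0],
  [0, 0, 0.65, 0],
  [0, 0, 0.65, 0],
  [0, 0, 0.45, 0],
  [0, 0, 0.1, 0],
])

```text
time: 10.6
tcp_pos: [444.1, -202.4, 24.5]
ee_rot: [-3.14, -0.001, 0.005]
force: [-0.1, 0.4, 1.1]
opening: 0.998
```

Emit:
send_rows([
  [0, 0, 0, 0],
  [0, 0, 0, 0],
  [0, 0, 0, 0],
  [0, 0, 0, 0],
  [0, 0, 0, 0],
], fingers=40, grip_force=30)

```text
time: 11.22
tcp_pos: [445.1, -203.8, 27.3]
ee_rot: [3.141, -0.001, 0.002]
force: [0.3, 3.2, 8.4]
opening: 0.674
```

Emit:
send_rows([
  [0, 0, -0.1, 0],
  [0, 0, -0.4, 0],
  [0, 0, -0.7, 0],
  [0, 0, -0.9, 0],
  [0, 0, -0.8, 0],
])

```text
time: 11.85
tcp_pos: [444.3, -203.6, 202.8]
ee_rot: [3.141, -0.001, 0.001]
force: [0.8, -0.1, -3.2]
opening: 0.67
```

Emit:
send_rows([
  [0.08, -0.3, 0, 0],
  [0.15, -0.6, 0, 0],
  [0.19, -0.75, 0, 0],
  [0.19, -0.75, 0, 0],
  [0.19, -0.75, 0, 0],
])

```text
time: 12.48
tcp_pos: [492.1, -12.7, 199.6]
ee_rot: [-3.141, 0.001, 0.002]
force: [1.0, -0.0, -1.9]
opening: 0.672
```

Emit:
send_rows([
  [0.19, -0.75, 0, 0],
  [0.19, -0.75, 0, 0],
  [0.18, -0.7, 0, 0],
  [0.1, -0.4, 0, 0],
  [0.04, -0.14, 0, 0],
])

```text
time: 13.1
tcp_pos: [534.0, 151.3, 199.5]
ee_rot: [3.141, 0.002, -0.002]
force: [0.1, -1.4, -2.5]
opening: 0.672
```

Emit:
send_rows([
  [0, 0, 0.3, 0],
  [0, 0, 0.4, 0],
  [0, 0, 0.2, 0],
  [0, 0, 0, 0],
])

```text
time: 13.6
tcp_pos: [534.1, 149.3, 145.7]
ee_rot: [3.141, -0.001, -0.003]
force: [-0.3, 0.6, -1.5]
opening: 0.67
```

Emit:
send_rows([
  [0, 0, 0.2, 0],
  [0, 0, 0.12, 0],
  [0, 0, 0.06, 0],
  [0, 0, 0.04, 0],
  [0, 0, 0.04, 0],
])

```text
time: 14.22
tcp_pos: [534.8, 149.8, 118.8]
ee_rot: [-3.142, 0.001, -0.001]
force: [-0.4, -1.4, -2.5]
opening: 0.669
```

Emit:
send_rows([
  [0, 0, 0.04, 0],
  [0, 0, 0.04, 0],
  [0, 0, 0.04, 0],
  [0, 0, 0.04, 0],
  [0, 0, 0, 0],
])

```text
time: 14.85
tcp_pos: [534.7, 149.7, 109.0]
ee_rot: [3.142, -0.001, -0.0]
force: [0.1, 0.6, -0.3]
opening: 0.667
```

Run:
```python
from h import *
s,im,P=cloud('top','top3');print({k:np.round(s[k],2) for k in('tcp_pos','time','force')})
c=near(P,482,359,146,r=80,dz=14);print('carton',np.percentile(c[:,2],[10,50,90]))
f=near(P,480,265,90,r=30,dz=30);print('pan floor',np.percentile(f[:,2],[10,50,90]))
```

```text
{'tcp_pos': array([534.69, 149.74, 109.02]), 'time': np.float64(14.85), 'force': array([ 0.09,  0.58, -0.33])}
carton [138.60019439 140.84936631 143.27416804]
pan floor [79.02533143 81.17604843 83.0009513 ]
```

Emit:
send_rows([
  [0, 0, 0.03, 0],
  [0, 0, 0.03, 0],
  [0, 0, 0, 0],
  [0, 0, 0, 0],
  [0, 0, 0, 0],
])

```text
time: 15.52
tcp_pos: [534.7, 149.7, 105.6]
ee_rot: [3.142, -0.001, 0.0]
force: [-0.5, 0.7, 0.1]
opening: 0.671
```

Emit:
send_rows([
  [0, 0, 0, 0],
  [0, 0, 0, 0],
  [0, 0, 0, 0],
  [0, 0, 0, 0],
  [0, 0, 0, 0],
], fingers=100)

```text
time: 16.15
tcp_pos: [534.7, 149.7, 105.6]
ee_rot: [-3.142, 0.001, 0.0]
force: [-0.5, -0.3, 0.6]
opening: 0.998
```

Emit:
send_rows([
  [0, 0, -0.2, 0],
  [0, 0, -0.6, 0],
  [0, 0, -0.8, 0],
  [0, 0, -0.8, 0],
  [0, 0, -0.4, 0],
])

```text
time: 16.77
tcp_pos: [535.3, 149.9, 277.2]
ee_rot: [-3.141, 0.001, -0.006]
force: [0.6, -0.0, 0.4]
opening: 1.001
```

Emit:
send_rows([
  [-0.7, 0.5, 0, 0],
  [-0.7, 0.5, 0, 0],
  [0, 0, 0, 0],
  [0, 0, 0, 0],
  [0, 0, 0, 0],
])

```text
time: 17.4
tcp_pos: [451.5, 90.1, 273.8]
ee_rot: [-3.141, -0.0, -0.001]
force: [-0.7, -0.2, -0.0]
opening: 0.999
```

Run:
```python
from h import *
s,im,P=cloud('top','top4');print({k:np.round(s[k],2) for k in('tcp_pos','time','force')})
c=near(P,482,359,140,r=80,dz=14);print('carton',np.percentile(c[:,2],[10,50,90]),cv2.minAreaRect(c[:,:2].astype(np.float32)))
f=near(P,500,250,90,r=30,dz=30);print('pan floor',np.percentile(f[:,2],[10,50,90]))
print('jar',circ(near(P,535,150,158)),'tester',circ(near(P,578,-84,84)))
for x,y,z in[(455.7,-334.6,80),(600.8,-225.7,62),(447.2,-88,62),(577.4,-348.6,16.5)]: print(circ(near(P,x,y,z)))
s,im,P=cloud('scene','sc4');a=im[140:330,130:460,::-1];cv2.imwrite('pics/sc4c.png',cv2.resize(a,(792,456)))
g=cv2.resize(im[225:285,350:420,::-1],(700,600),interpolation=cv2.INTER_CUBIC);cv2.imwrite('pics/g4.png',g)
```

```text
{'tcp_pos': array([451.5 ,  90.14, 273.84]), 'time': np.float64(17.4), 'force': array([-0.71, -0.2 , -0.03])}Traceback (most recent call last):
  File "<stdin>", line 3, in <module>
    return _quantile_unchecked(
        a, q, axis, out, overwrite_input, method, keepdims, weights)
    return _ureduce(a,
                    func=_quantile_ureduce_func,
    ...<5 lines>...
                    overwrite_input=overwrite_input,
                    method=method)
    r = func(a, **kwargs)
    result = _quantile(arr,
                       quantiles=q,
    ...<2 lines>...
                       out=out,
                       weights=wgt)
    slices_having_nans = np.isnan(arr[-1, ...])
                                  ~~~^^^^^^^^^
IndexError: index -1 is out of bounds for axis 0 with size 0
```

The arm is probably blocking the top view of the carton, so I'll move it clear.

Emit:
send_rows([
  [-0.1, 0.8, 0, 0],
  [-0.1, 0.8, 0, 0],
  [-0.1, 0.8, 0, 0],
  [-0.1, 0.8, 0, 0],
  [-0.1, 0.8, 0, 0],
])

```text
time: 18.08
tcp_pos: [420.8, -151.7, 273.6]
ee_rot: [-3.142, -0.0, -0.0]
force: [0.4, 0.0, 0.8]
opening: 1.0
```

Emit:
send_rows([
  [-0.2, 0.8, 0, 0],
  [-0.2, 0.8, 0, 0],
  [-0.2, 0.8, 0, 0],
  [-0.2, 0.8, 0, 0],
  [0, 0, 0, 0],
])

```text
time: 18.7
tcp_pos: [372.2, -345.2, 273.1]
ee_rot: [3.141, -0.005, -0.0]
force: [0.4, 0.9, 0.2]
opening: 1.001
```

```bash
cat > chk.py <<'E'
from h import *
s,im,P=cloud('top','top5');print({k:np.round(s[k],2) for k in('tcp_pos','time','force')})
def st(n,q): print(n,len(q),np.percentile(q[:,2],[10,50,90]).round(1) if len(q) else '')
c=near(P,482,359,140,r=80,dz=14);st('carton',c);print(cv2.minAreaRect(c[:,:2].astype(np.float32)) if len(c) else '')
st('pan floor',near(P,500,250,90,r=30,dz=30))
for n,x,y,z in[('jar',535,150,158),('tester',578,-84,84),('b2',455.7,-334.6,80),('s353',600.8,-225.7,62),('s297',447.2,-88,62),('comp',577.4,-348.6,16.5),('purple',364,-296,80)]:
    q=near(P,x,y,z); print(n,circ(q) if len(q) else 'hidden')
s,im,P=cloud('scene','sc5')
a=cv2.resize(im[140:330,130:460,::-1],(792,456));cv2.imwrite('pics/sc5c.png',a)
cv2.imwrite('pics/g5.png',cv2.resize(im[225:285,350:420,::-1],(700,600),interpolation=cv2.INTER_CUBIC))
E
python3 chk.py
```

```text
{'tcp_pos': array([ 372.24, -345.2 ,  273.14]), 'time': np.float64(18.7), 'force': array([0.38, 0.87, 0.17])}
carton 1760 [135.1 137.4 139.5]
((481.9263610839844, 358.45672607421875), (100.84491729736328, 81.3167953491211), 8.795260429382324)
pan floor 512 [75.4 77.5 79.5]
jar (530.7, 149.8, 29.0, 558, np.float64(157.4))
tester (578.3, -83.7, 28.8, 454, np.float64(83.4))
b2 (455.3, -333.9, 29.3, 477, np.float64(79.6))
s353 (600.5, -225.7, 23.7, 291, np.float64(61.3))
s297 (447.2, -88.0, 23.5, 307, np.float64(61.6))
comp (577.7, -348.8, 35.9, 599, np.float64(16.5))
purple (364.3, -296.2, 29.0, 495, np.float64(79.5))
```

View pics/sc5c.png

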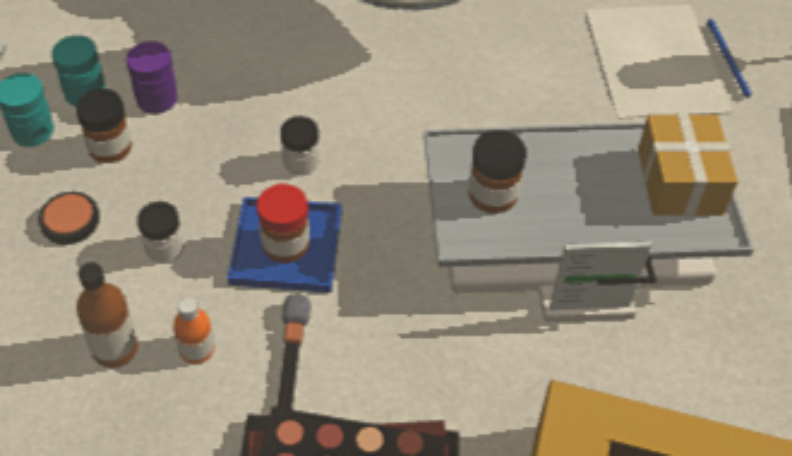

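View pics/g5.png

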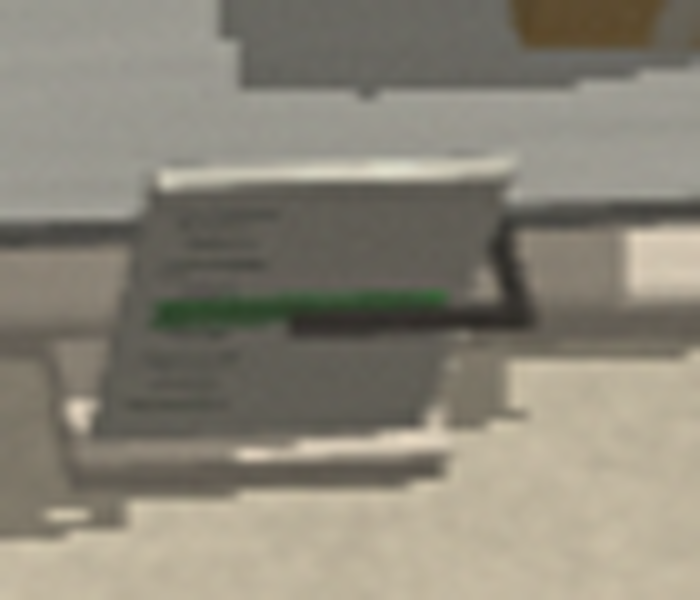

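Scene view: the black-lidded large jar and the carton stand on the pan, the tester is upright in the tray, and everything else is unmoved. The pointer appears at the low edge of the green band. It stands proud of the face and the camera looks down, so I'll compare the heights in 3D before handing in.

Run:
```python
from h import *
s,im,P=cloud('scene','sc6')
h=cv2.cvtColor(im,cv2.COLOR_RGB2HSV)[225:285,350:420];Q=P[225:285,350:420]
g=(h[...,0]>45)&(h[...,0]<80)&(h[...,1]>80)
k=(im[225:285,350:420].max(2)<65)&~g; k[:29]=0;k[35:]=0;k[:,:28]=0;k[:,46:]=0
for n,m in(('green',g),('pointer',k)): print(n,m.sum(),np.nanpercentile(Q[m],[5,50,95],axis=0).round(1).tolist())
print({q:np.round(manip.state()[q],2) for q in('time','force')})
```

```text
green 38 [[622.2, 235.1, 75.5], [629.8, 255.7, 78.7], [633.4, 292.7, 82.0]]
pointer 34 [[623.9, 268.2, 74.5], [628.4, 286.4, 77.1], [631.1, 305.1, 80.6]]
{'time': np.float64(18.85), 'force': array([-0.09, -0.36,  0.26])}
```

The pointer's height is 77 mm. By the given numbers the band corresponds to a pan top of 73–83 mm, and the pan is steady, so I'm handing in.

```bash
python3 -c "
from workcell import manip
print(manip.hand_in())"
```

```text
the job is handed in; nothing more can be done
None
```

I moved the red-lid tester from the pan to the blue tray, then set one full large jar (200 g) gently on the pan with the carton. I handed the job in at about 19 s of robot time, with the arm clear.

- **Weight:** with the carton alone the pan sat at about 28.2 mm (roughly 0.40 kg). It now rests at about 42.5 mm (roughly 0.61 kg), and the carton top and jar top both give the same figure. The green band runs from 37 to 47 mm.
- **Pointer:** in the picture it looks low in the band because it stands in front of the face and the camera looks down. The depth reading put it at about 77 mm, inside the 73–83 mm that I worked out for the band. Only the lower half of the band could be matched directly, because few pixels were readable there.
- **Other objects:** the jar and the tester stand upright. The second large jar, both small jars, the compact and the purple jar measured within about 1 mm of where they started. The lotion, serum, brush and teal jars were only checked by eye, and they look unmoved.
- **Contact force:** the tester touched the tray floor with about 22 N at the wrist before I eased off. I saw nothing near the limits in the readings between moves.

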